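# Stroke check of the mould rams

### The job

Check the three rams of the specimen mould: push each one down its bore until its collar sits home on the buffer ring. One of the three binds part-way down: as soon as it stiffens, stop, without forcing it (no ram may be loaded with more than about 20 N, on the ring either), draw that ram out and set it down in the empty enamel tray, not dropped. Leave the other two fully home and do not knock the mug, cup or weight about.

Things in the scene. Friction and masses are not known exactly. Their poses are not given: they have to be found in the camera images.
- mould: Specimen mould: dark steel block 75 x 220 x 80 mm high (x, y, z of its own frame), fixed to the bench, turned up to 0.35 rad. Origin: centre of its underside. Three upright blind bores, 26.5 mm wide, in a row along its y axis at y = +70 (a), 0 (b) and -70 mm (c), each holding a ram with 1 to 2 mm of slack, and ringed by a springy rubber buffer, 42 mm wide, 4 mm high.
- bore_a (a point): Centre of the mouth of bore a, on the mould's top face, 80 mm above the bench.
- ram_a: Loose ram in bore a, 0.28 kg; all three look alike. Origin: on its axis at its collar's underside, z up the axis. Below: aluminium shaft, 24 mm diameter, 60 mm long. Above: collar, 38 mm diameter, to 6 mm; neck, 18 mm, to 16 mm; black cylindrical grip, 30 mm, from 16 to its flat top at 46 mm. At the start the collar stands 28 mm (its stroke) above the buffer ring. It only rests on its pad and lifts out.
- pad_a (a joint): How far (m) the pad under ram a has been pushed down: 0 at the start, 0.028 with the ram home; friction holds it there, even with the ram drawn out. A free ram goes down under a push of 1 to 6 N until its collar meets the buffer ring, which gives 1 mm per 5 N. The binding ram (exactly one, any of the three) starts alike, but from somewhere 9 to 15 mm down it stiffens by 2 to 3 N per mm and springs back.
- bore_b (a point): Centre of the mouth of bore b, on the mould's top face, 80 mm above the bench.
- ram_b: Loose ram in bore b, 0.28 kg; all three look alike. Origin: on its axis at its collar's underside, z up the axis. Below: aluminium shaft, 24 mm diameter, 60 mm long. Above: collar, 38 mm diameter, to 6 mm; neck, 18 mm, to 16 mm; black cylindrical grip, 30 mm, from 16 to its flat top at 46 mm. At the start the collar stands 28 mm (its stroke) above the buffer ring. It only rests on its pad and lifts out.
- pad_b (a joint): How far (m) the pad under ram b has been pushed down: 0 at the start, 0.028 with the ram home; friction holds it there, even with the ram drawn out. A free ram goes down under a push of 1 to 6 N until its collar meets the buffer ring, which gives 1 mm per 5 N. The binding ram (exactly one, any of the three) starts alike, but from somewhere 9 to 15 mm down it stiffens by 2 to 3 N per mm and springs back.
- bore_c (a point): Centre of the mouth of bore c, on the mould's top face, 80 mm above the bench.
- ram_c: Loose ram in bore c, 0.28 kg; all three look alike. Origin: on its axis at its collar's underside, z up the axis. Below: aluminium shaft, 24 mm diameter, 60 mm long. Above: collar, 38 mm diameter, to 6 mm; neck, 18 mm, to 16 mm; black cylindrical grip, 30 mm, from 16 to its flat top at 46 mm. At the start the collar stands 28 mm (its stroke) above the buffer ring. It only rests on its pad and lifts out.
- pad_c (a joint): How far (m) the pad under ram c has been pushed down: 0 at the start, 0.028 with the ram home; friction holds it there, even with the ram drawn out. A free ram goes down under a push of 1 to 6 N until its collar meets the buffer ring, which gives 1 mm per 5 N. The binding ram (exactly one, any of the three) starts alike, but from somewhere 9 to 15 mm down it stiffens by 2 to 3 N per mm and springs back.
- tray: Empty white enamelled reject tray, 170 x 170 mm outside, 35 mm high, walls and floor 5 mm thick, fixed. Origin: centre of its underside.
- mug: Bystander: white mug, 80 mm wide, 85 mm high, with a side handle. Origin: centre of its underside.
- cup: Bystander: plain steel cup, 68 mm wide, 70 mm high. Origin: centre of its underside.
- weight: Bystander: brass balance weight, 40 mm wide, 54 mm high. Origin: centre of its underside.
Mind the look-alikes: they are no part of the job. What is shaped like the ram_a but red is not meant.

How it is judged:
By the outcome, as a careful person would: the job done as asked, in the order asked, and still so for the second after the job is handed in, with the robot touching nothing.
It also fails if it takes over 61 s, if anything falls off the work surface, if the arm or the gripper's body presses on something with over 40 N, if the wrist force passes 120 N, or if a joint passes its speed limit or range.

### The arm

A 6-joint arm with a two-finger parallel gripper is mounted at the origin on the work surface. World frame = base frame: x ahead of the robot, y to its left, z up, the work surface at z = 0. Lengths are in m, angles in rad, forces in N, time in s.
With the tool pointing down it reaches from about 0.35 to 0.85 m from the base axis. Payload 8.1 kg.
Tool frame: the origin (TCP) lies midway between the tips of the shut fingers; the grasp point (between the pads) lies 19 mm behind it; z points along the fingers, y is the line along which they close (so a half turn about z gives the same grasp; the last joint's range is limited). The gripper opens to 85 mm and grips with 20 to 120 N. Pads are 22 mm wide; open, the fingers measure 114 mm over their backs; the gripper's body (76 mm by 85 mm) begins 54 mm behind the grasp point. The pads swing forward as they close: fully open they stand 13 mm farther back than shut.
Start: joints at [1.059, 0.13, 1.488, -0, 1.523, -0.085], TCP at [0.248, 0.546, 0.207] pointing down, gripper open.
Joint ranges: [-2.96, 2.96], [-0.89, 2.26], [0.02, 2.5], [-1.34, 4.48], [0, 2.73], [-2.66, 2.66]. Speed limits (rad/s): [2.39, 2.39, 2.79, 3.14, 3.14, 3.14].

### API

Orientations are given as a rotation vector (axis times angle).
In Python, from cell import telemetry, eyes, robot gives the robot as it stands.
- The arm moves only by the tool step_arm, never from a script. Its argument "plan" is a list of rows, each a list of 3 entries, a list of its own where there are three numbers: the shift along the tool's x, y, z in m, then the turn about the tool's z in rad, then the closure, from 0 (fully open) to 1 (shut). A call has 1 to 5 rows; each row is the pose to reach, as a shift and turn from the pose commanded when the call began, along the tool's axes at that moment; what a row does not reach only later rows make up. A row lasts 1/12 s, in which the tool goes at most 41.7 mm and 7.16 degrees, less where a joint would pass 70% of its speed; a pose out of reach is approached as far as the arm can. A call with a gripper value outside its range is refused whole. The fingers move at their own pace and stop on an object; the grip force is fixed at half the most. Time passes only in rows, so rows that repeat a pose let the fingers close. It gives the time, the measured TCP pose, the force, the opening and the grip force at its end, in the units of the state.
- telemetry.get_obs(): the state, without advancing time (a new reading comes with each control period).
- eyes.capture(name): name is "scene" or "top" or "wrist"; returns a dict with "pixels" (400x640x3 uint8, blue, green, red), "fx", "fy", "cx", "cy" (pixels), "T" (4x4, takes a point from camera to world coordinates); the wrist camera has in their place "tool_from_camera" (4x4, takes a point from camera to tool coordinates, whose origin is the TCP and whose axes are the flange's). Camera axes: x right, y up, looking along -z (the intrinsics and any distortion apply to the point x, -y, -z); pixel columns grow to the right and rows downward; lengths in m; the calibration is good to about 2 mm. A picture is of the moment at which its call begins: read the wrist's pose just before it. There is no depth.
- robot.hand_in(): hands the job in; it is judged then, once.
The state is a dict: "time": time; "joint_pos": joint angles; "joint_vel": joint speeds; "joint_efforts": joint torques, N m; "eef_pos": TCP position; "ee_rot": TCP orientation; "ft_force": force on the tool from outside, world axes, zero at the start; "wrist_torque": the same for the moment, N m; "width": finger opening in m; "grip_force": force on a finger pad.
Only numpy, scipy, OpenCV 4.12 (cv2) and the standard library are available. Lean on these libraries where they do the work, as an engineer would, in place of code of your own. Each camera call takes 0.05 s, during which the arm holds its last target. There are 200 camera calls.

## Working session

There is one attempt and no reset: what is moved stays moved. The work goes in short steps, Python scripts to look and compute and a tool call to move; the robot and the scene stay as the last step left them, time stands still between calls to the robot, and variables do not carry over. Pictures are saved under pics/ and viewed, at most 10 in all, crops included, and the job is handed in when it is done.

Besides the shell and the picture viewer there is one more tool, called after "Emit:" in YAML: its name, and indented under it one key for each argument. step_arm: Moves the arm, as the interface text tells. Its arguments: {"type":"object","properties":{"plan":{"type":"array","items":{"type":"array"}}},"required":["plan"]}

```bash
mkdir -p pics; cat > h.py <<'E'
import numpy as np, cv2
from cell import telemetry, eyes, robot
E
python3 - <<'E'
from h import *
import pickle
for n in ("scene","top"):
    c=eyes.capture(n); cv2.imwrite(f"pics/{n}0.png",c["pixels"]); 
    pickle.dump(c,open(n+".pkl","wb")); print({k:v for k,v in c.items() if k!="pixels"})
print(telemetry.get_obs())
E
ls
```

```text
{'fx': 430.66094704584555, 'fy': 430.66094704584555, 'cx': 316.69749415089376, 'cy': 203.65193619073474, 'T': array([[-0.24465624, -0.79277455,  0.55825786,  1.1917123 ],
       [ 0.96959176, -0.196512  ,  0.14585905,  0.22245564],
       [-0.00592898,  0.57696754,  0.81674556,  0.9259236 ],
       [ 0.        ,  0.        ,  0.        ,  1.        ]])}
{'fx': 456.9616733608146, 'fy': 456.9616733608146, 'cx': 311.436014124351, 'cy': 189.39044640147756, 'T': array([[ 0.01499099,  0.99136646, -0.13026058,  0.44452235],
       [-0.99986599,  0.01400594, -0.00847506,  0.0685548 ],
       [-0.00657747,  0.13037017,  0.99144357,  1.46194012],
       [ 0.        ,  0.        ,  0.        ,  1.        ]])}
{'time': 0.1, 'joint_pos': array([ 1.05859942e+00,  1.31073323e-01,  1.48917741e+00, -3.47757818e-05,
        1.52300464e+00, -8.54037346e-02]), 'joint_vel': array([-2.12570536e-04, -2.08772057e-03, -8.83002840e-04, -4.84235452e-05,
        1.41827032e-03,  1.70135947e-03]), 'joint_efforts': array([ 1.44670939e-03, -5.70950067e+01, -5.01943088e+01, -1.40380357e-04,
        8.13698134e-03, -1.29439593e-05]), 'eef_pos': array([0.24810106, 0.54570965, 0.20565287]), 'ee_rot': array([-6.65229120e-01, -3.06988627e+00,  2.51175677e-03]), 'ft_force': array([-0.68635758,  0.05761634,  0.03303349]), 'wrist_torque': array([-0.03825831,  0.0358191 , -0.01355036]), 'grip_force': 0.0, 'width': 0.08559072004839564}
h.py
pics
scene.pkl
top.pkl
```

View pics/scene0.png

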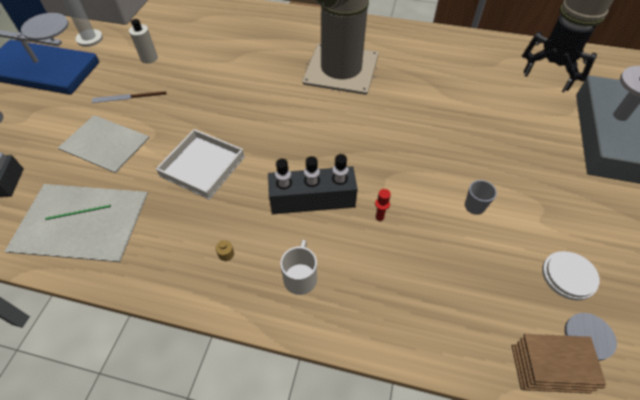

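View pics/top0.png

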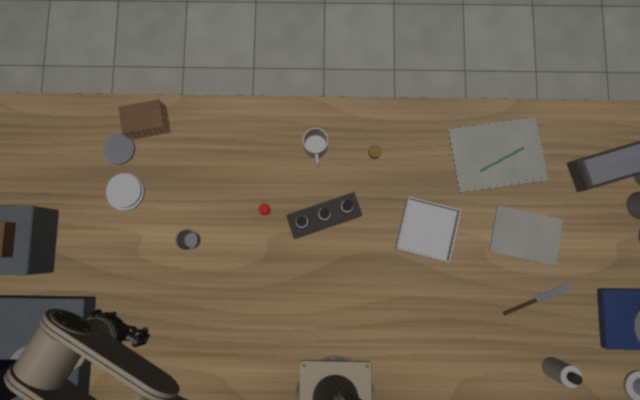

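Both views show the mould with its three black-gripped rams: top view (302,222), (325,214), (347,206); scene view (282,163), (312,161), (341,159). The red look-alike is at top (264,210), standing outside the mould. The tray is at (428,230), the mug at (315,143), the weight at (375,152) and the cup at (187,240). Next, one close crop of both views.

```bash
python3 - <<'E'
from h import *
import pickle
t=pickle.load(open("top.pkl","rb"))["pixels"]; s=pickle.load(open("scene.pkl","rb"))["pixels"]
a=cv2.resize(t[180:250,250:370+0],None,fx=6,fy=6,interpolation=cv2.INTER_CUBIC)[:,:720]
b=cv2.resize(s[140:220,260:380],None,fx=6,fy=6,interpolation=cv2.INTER_CUBIC)
a=cv2.resize(t[185:245,260:370],None,fx=5,fy=5,interpolation=cv2.INTER_CUBIC)
b=cv2.resize(s[148:208,262:372],None,fx=5,fy=5,interpolation=cv2.INTER_CUBIC)
cv2.imwrite("pics/crop.png",np.vstack([a,b]))
E
```

```text
(no output)
```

View pics/crop.png

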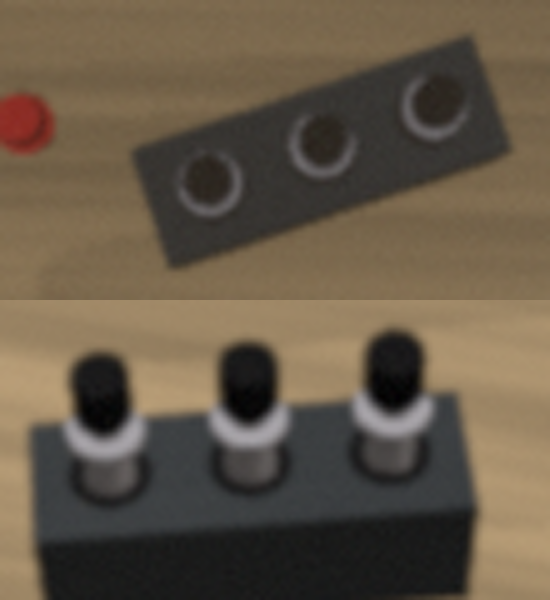

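The crop confirms three black-gripped rams in the dark block, with grip tops at crop (209,178), (322,137), (437,97). The mould's top corners are at (133,151), (470,36), (512,152), (173,268). The red one at (24,122) is not wanted.

```bash
cat >> h.py <<'E'
def ray(c,uv,z,T=None):
    T=c["T"] if T is None else T
    uv=np.atleast_2d(np.array(uv,float)); d=np.c_[(uv[:,0]-c["cx"])/c["fx"],-(uv[:,1]-c["cy"])/c["fy"],-np.ones(len(uv))]@T[:3,:3].T
    o=T[:3,3]; return o+d*((z-o[2])/d[:,2])[:,None]
E
python3 - <<'E'
from h import *
import pickle
np.set_printoptions(precision=4,suppress=True)
t=pickle.load(open("top.pkl","rb")); s=pickle.load(open("scene.pkl","rb"))
f=lambda p,o:(np.array(p)+.5)/5-.5+o
g=f([(209,178),(322,137),(437,97)],[260,185]); print("grips top",ray(t,g,.155))
g2=f([(101,368),(247,358),(394,345)],np.array([262,88])+[0,0]); print("grips scene",ray(s,g2,.158))
m=ray(t,f([(133,151),(470,36),(512,152),(173,268)],[260,185]),.08); print(m,m.mean(0),[np.linalg.norm(m[i]-m[(i+1)%4]) for i in range(4)])
e=(m[1]-m[0]+m[2]-m[3]); print("yaw of -y axis",np.arctan2(e[0],-e[1]))
ms=ray(s,f([(30,428),(457,393),(476,511),(40,541)],[262,88]),.08); print("scene mould",ms,ms.mean(0),[np.linalg.norm(ms[i]-ms[(i+1)%4]) for i in range(4)])
e=(ms[1]-ms[0]+ms[2]-ms[3]);print(np.arctan2(e[0],-e[1]),np.arctan2(-e[0],e[1]))
tr=ray(t,[(410,198),(460,208),(449,262),(396,249)],.035);print("tray",tr,tr.mean(0))
print("mug,weight,cup,red",ray(t,[(315,143),(375,152),(187,240),(264,210)],.05))
o=telemetry.get_obs()
from scipy.spatial.transform import Rotation as R
print(R.from_rotvec(o["ee_rot"]).as_matrix())
E
```

```text
grips top [[ 0.527   0.1071  0.155 ]
 [ 0.5514  0.0427  0.155 ]
 [ 0.5754 -0.023   0.155 ]]
grips scene [[ 0.5682 -0.0241  0.158 ]
 [ 0.5458  0.0409  0.158 ]
 [ 0.5212  0.1064  0.158 ]]
[[ 0.5474  0.1556  0.08  ]
 [ 0.6205 -0.0482  0.08  ]
 [ 0.5501 -0.0738  0.08  ]
 [ 0.4773  0.13    0.08  ]] [0.5488 0.0409 0.08  ] [np.float64(0.21654031830852144), np.float64(0.07491087367150544), np.float64(0.21642018136514182), np.float64(0.07467241377633446)]
yaw of -y axis 0.34388087750532337
scene mould [[ 0.5518 -0.0725  0.08  ]
 [ 0.4773  0.1329  0.08  ]
 [ 0.5493  0.1569  0.08  ]
 [ 0.6184 -0.0458  0.08  ]] [0.5492 0.0429 0.08  ] [np.float64(0.21847360109053887), np.float64(0.07594766057472384), np.float64(0.21416684982209086), np.float64(0.0717020400038466)]
-2.80318132659775 0.338411326992043
tray [[ 0.6091 -0.2289  0.035 ]
 [ 0.5799 -0.3845  0.035 ]
 [ 0.4125 -0.3462  0.035 ]
 [ 0.4498 -0.1836  0.035 ]] [ 0.5128 -0.2858  0.035 ]
mug,weight,cup,red [[ 0.778   0.0716  0.05  ]
 [ 0.7515 -0.1176  0.05  ]
 [ 0.4676  0.4612  0.05  ]
 [ 0.5635  0.2267  0.05  ]]
[[-0.9103  0.414  -0.0008]
 [ 0.414   0.9103 -0.0015]
 [ 0.0001 -0.0017 -1.    ]]
```

Emit:
step_arm:
  plan:
    - [[-0.034,-0.022,0],0,1]
    - [[-0.068,-0.044,0],0,1]
    - [[-0.102,-0.066,0],0,1]
    - [[-0.136,-0.088,0],0,1]
    - [[-0.17,-0.111,0],0,1]

```text
time: 0.52
eef_pos: [0.3575, 0.3731, 0.2061]
ee_rot: [-0.664, -3.07, 0.001]
ft_force: [0.6, -0.1, -0.2]
width: 0.0257
grip_force: 0.0
```

Emit:
step_arm:
  plan:
    - [[-0.034,-0.022,0],0,1]
    - [[-0.068,-0.044,0],0,1]
    - [[-0.102,-0.066,0],0,1]
    - [[-0.136,-0.088,0],0,1]
    - [[-0.17,-0.111,0],0,1]

```text
time: 0.93
eef_pos: [0.4664, 0.2015, 0.2063]
ee_rot: [-0.665, -3.07, 0.0]
ft_force: [0.5, 0.4, -0.2]
width: 0.0
grip_force: 0.0
```

Emit:
step_arm:
  plan:
    - [[-0.024,-0.016,0],0.12,1]
    - [[-0.048,-0.032,0],0.24,1]
    - [[-0.072,-0.048,0],0.36,1]
    - [[-0.094,-0.062,0],0.48,1]
    - [[-0.094,-0.062,0],0.6,1]

```text
time: 1.35
eef_pos: [0.5275, 0.1039, 0.206]
ee_rot: [1.556, 2.729, -0.003]
ft_force: [0.6, 0.6, 0.2]
width: -0.0003
grip_force: 0.0
```

Emit:
step_arm:
  plan:
    - [[0,0,0],0.1,1]
    - [[0,0,0],0.203,1]
    - [[0,0,0],0.203,1]

```text
time: 1.6
eef_pos: [0.5256, 0.1077, 0.206]
ee_rot: [-1.819, -2.56, 0.001]
ft_force: [-0.3, -0.1, -0.6]
width: 0.0
grip_force: 0.0
```

```bash
python3 - <<'E'
from h import *
from scipy.spatial.transform import Rotation as R
import pickle
o=telemetry.get_obs(); c=eyes.capture("wrist"); pickle.dump((o,c),open("w.pkl","wb"))
cv2.imwrite("pics/w1.png",c["pixels"]); print(o["time"],o["joint_pos"],o["eef_pos"],o["ft_force"]);print(R.from_rotvec(o["ee_rot"]).as_matrix().round(3)); print({k:v for k,v in c.items() if k!="pixels"})
E
```

```text
1.6 [ 1.06423337e-01 -4.00109449e-02  1.66482430e+00  4.27792689e-05
  1.51783979e+00 -2.29076420e-01] [0.52562779 0.10765926 0.20601617] [-0.34618354 -0.13105702 -0.56857499]
[[-0.329  0.944 -0.001]
 [ 0.944  0.329 -0.   ]
 [ 0.    -0.001 -1.   ]]
{'fx': 294.1057435120858, 'fy': 294.1057435120858, 'cx': 320.7833150713583, 'cy': 198.0756377089401, 'tool_from_camera': array([[ 1.03772900e-04,  9.53305322e-01,  3.02008199e-01,
         7.59369580e-02],
       [ 9.99999994e-01, -1.09728413e-04,  2.75416466e-06,
        -1.13607412e-04],
       [ 3.57644401e-05,  3.02008197e-01, -9.53305328e-01,
        -1.66901817e-01],
       [ 0.00000000e+00,  0.00000000e+00,  0.00000000e+00,
         1.00000000e+00]])}
```

View pics/w1.png

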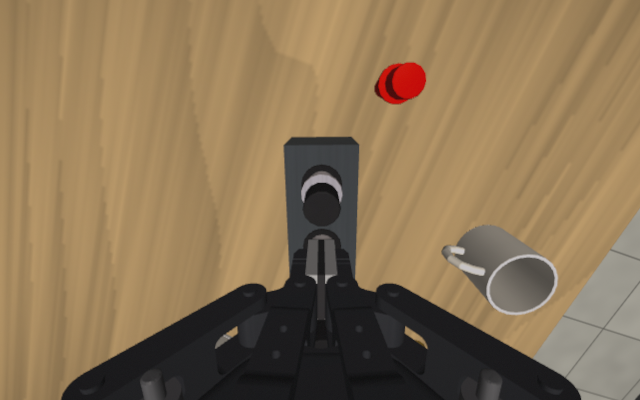

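The wrist view shows ram a's grip top at about (322,208), the mould aligned with the image, and the red ram off at (405,80). The shut fingers are at (321,240).

```bash
cat >> h.py <<'E'
def wT(o,c):
    from scipy.spatial.transform import Rotation as R
    W=np.eye(4);W[:3,:3]=R.from_rotvec(o["ee_rot"]).as_matrix();W[:3,3]=o["eef_pos"]; return W, W@c["tool_from_camera"]
E
python3 - <<'E'
from h import *
import pickle
o,c=pickle.load(open("w.pkl","rb")); W,T=wT(o,c)
p=ray(c,[(322,208)],.158,T)[0]; print(p,W[:3,:3].T@(p-W[:3,3]))
P=np.linalg.inv(T)
for q in (o["eef_pos"],[.5256,.108,.158]):
    k=P[:3,:3]@q+P[:3,3]; print(c["cx"]+c["fx"]*k[0]/-k[2],c["cy"]+c["fy"]*k[1]/k[2])
m=ray(c,[(285,140),(358,140),(358,147),(285,147)],.08,T); print(m, (W[:3,:3].T@(m-W[:3,3]).T).T)
E
```

```text
[0.52643089 0.10772574 0.158     ] [-0.0002152   0.00082933  0.04801529]
320.963770935777 233.59509926372425
321.10427135447515 207.35087839178712
[[0.47798569 0.13665596 0.08      ]
 [0.54575751 0.16030348 0.08      ]
 [0.54825761 0.15392886 0.08      ]
 [0.48000247 0.1301108  0.08      ]] [[ 0.04303007 -0.03531011  0.12606452]
 [ 0.04304605  0.03646886  0.12599109]
 [ 0.03620371  0.03673079  0.12598889]
 [ 0.03618582 -0.03556069  0.12606285]]
```

Emit:
step_arm:
  plan:
    - [[0,0.001,0.02],0,1]
    - [[0,0.001,0.038],0,1]
    - [[0,0.001,0.044],0,1]
    - [[0,0.001,0.046],0,1]
    - [[0,0.001,0.046],0,1]

```text
time: 2.07
eef_pos: [0.5263, 0.1084, 0.1603]
ee_rot: [-1.809, -2.567, 0.001]
ft_force: [1.2, 0.2, 0.6]
width: 0.0002
grip_force: 0.0
```

Emit:
step_arm:
  plan:
    - [[0,0,0.001],0,1]
    - [[0,0,0.002],0,1]
    - [[0,0,0.003],0,1]
    - [[0,0,0.004],0,1]
    - [[0,0,0.005],0,1]

```text
time: 2.48
eef_pos: [0.5271, 0.1084, 0.1559]
ee_rot: [1.812, 2.566, 0.001]
ft_force: [-0.8, -0.6, -0.2]
width: 0.0002
grip_force: 0.0
```

Emit:
step_arm:
  plan:
    - [[0,0,0.001],0,1]
    - [[0,0,0.002],0,1]
    - [[0,0,0.003],0,1]
    - [[0,0,0.003],0,1]

```text
time: 2.82
eef_pos: [0.5266, 0.1083, 0.1523]
ee_rot: [-1.812, -2.566, 0.0]
ft_force: [-0.3, -0.3, -0.6]
width: 0.0
grip_force: 0.0
```

```bash
python3 - <<'E'
from h import *
c=eyes.capture("wrist")["pixels"]; s=eyes.capture("scene")["pixels"]
a=cv2.resize(c[130:280,240:400],None,fx=3,fy=3); b=cv2.resize(s[110:210,262:372],None,fx=4,fy=4)
h=450; b=cv2.resize(b,None,fx=h/b.shape[0]*.7,fy=h/b.shape[0]*.7); b=cv2.copyMakeBorder(b,0,h-b.shape[0],0,0,0)
cv2.imwrite("pics/p2.png",np.hstack([a,b])[:, :800]); print(telemetry.get_obs()["ft_force"])
E
```

```text
[ 0.57575966 -0.53017431  0.4068627 ]
```

View pics/p2.png

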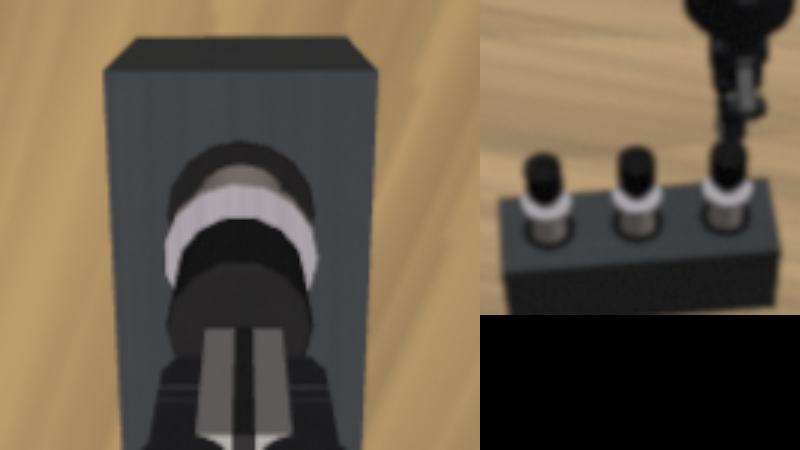

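The fingertips sit over ram a's grip top at or near contact (wrist crop (243,330)), and the ram heights have barely changed. I'll continue gently.

Emit:
step_arm:
  plan:
    - [[0,0,0.001],0,1]
    - [[0,0,0.002],0,1]
    - [[0,0,0.003],0,1]
    - [[0,0,0.004],0,1]

```text
time: 3.25
eef_pos: [0.5268, 0.1083, 0.1485]
ee_rot: [1.812, 2.566, -0.0]
ft_force: [-0.8, 0.2, 0.3]
width: 0.0002
grip_force: 0.0
```

```bash
python3 - <<'E'
from h import *
f=[]
for i in range(6):
    eyes.capture("wrist"); o=telemetry.get_obs(); f.append(o["ft_force"])
print(np.round(f,2), o["eef_pos"],np.round(o["joint_efforts"],2),o["wrist_torque"])
E
```

```text
[[ 0.01 -0.22  0.77]
 [ 0.22  0.62 -0.65]
 [ 0.5  -0.19 -0.72]
 [ 0.89  0.23 -0.06]
 [-0.26  0.05  0.44]
 [ 0.08  0.17 -0.33]] [0.5268425  0.10832923 0.14863724] [ -0.   -48.66 -48.81  -0.     0.     0.  ] [-0.01338363 -0.02029577  0.02806175]
```

```bash
python3 - <<'E'
from h import *
import pickle
s0=pickle.load(open("scene.pkl","rb"))["pixels"]; s1=eyes.capture("scene")["pixels"]; pickle.dump(s1,open("s1.pkl","wb"))
for n,s in(("0",s0),("1",s1)):
  for x in (282,312,341):
    col=s[155:195,x-3:x+4].mean((1,2)); print(n,x,col.round().astype(int)[::1])
a=cv2.resize(s0[130:200,310:365],None,fx=7,fy=7,interpolation=cv2.INTER_CUBIC);b=cv2.resize(s1[130:200,310:365],None,fx=7,fy=7,interpolation=cv2.INTER_CUBIC)
cv2.imwrite("pics/p3.png",np.hstack([a,b]))
E
```

```text
0 282 [125 125 116  90  56  33  26  26  26  26  25  23  16  11   8   7   9  12
  27  64 109 145 161 154 124  89  75  72  73  72  67  57  40  35  49  60
  64  65  65  60]
0 312 [119  88  52  31  26  25  25  26  24  21  15  10   8   9  11  19  42  81
 123 154 164 150 113  83  77  78  78  77  70  54  37  37  52  61  63  64
  62  56  41  30]
0 341 [ 44  29  25  25  25  25  24  20  13   9   7   8   9  23  51  92 130 156
 161 141 107  82  76  77  77  76  67  49  35  40  54  61  62  62  59  49
  36  27  26  26]
1 282 [127 127 118  93  57  33  28  27  26  28  26  24  18  10   8   8   9  12
  29  65 111 148 165 157 126  92  76  74  74  74  69  57  42  36  50  61
  66  66  66  62]
1 312 [121  90  53  32  27  26  26  26  25  22  14  10   8   9  10  20  43  83
 126 157 167 153 116  86  79  79  80  79  72  56  38  38  54  62  64  65
  64  57  42  30]
1 341 [ 31  29  27  26  26  26  24  19  14   8  10   9  12  24  52  94 134 160
 164 144 109  83  78  79  78  77  69  51  36  41  56  62  63  63  60  50
  37  28  26  26]
```

View pics/p3.png

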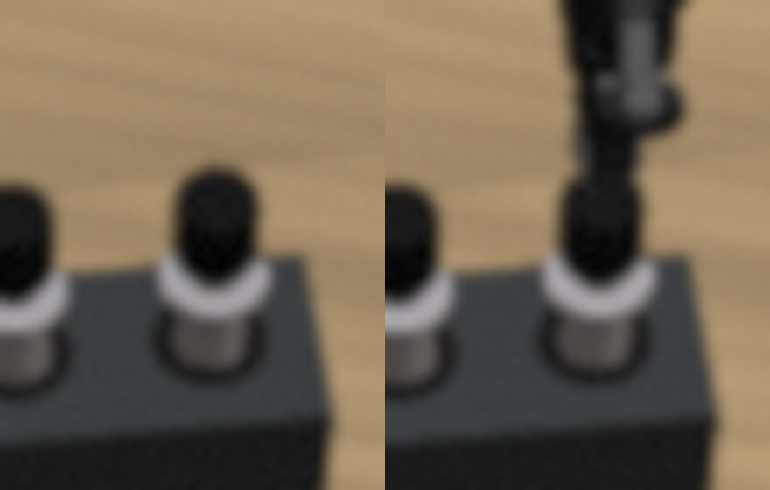

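Ram a has not moved at all (its profile is identical in both crops), so contact is still just below. I'm descending further.

Emit:
step_arm:
  plan:
    - [[0,0,0.001],0,1]
    - [[0,0,0.002],0,1]
    - [[0,0,0.003],0,1]

```text
time: 3.85
eef_pos: [0.5268, 0.1083, 0.1455]
ee_rot: [1.812, 2.566, 0.0]
ft_force: [0.7, 0.3, 0.0]
width: -0.0002
grip_force: 0.0
```

```bash
python3 - <<'E'
from h import *
import pickle
s1=eyes.capture("scene")["pixels"]; o=telemetry.get_obs()
print(s1[155:195,338:345].mean((1,2)).round().astype(int),o["ft_force"],o["eef_pos"])
c=eyes.capture("wrist")["pixels"]; cv2.imwrite("pics/w3.png",cv2.resize(c[130:280,240:400],None,fx=4,fy=4))
E
```

```text
[ 30  31  27  26  26  25  25  20  13   9   9   8  11  23  52  94 133 160
 164 144 109  84  78  78  78  77  70  51  36  41  56  63  63  63  61  51
  37  27  26  26] [-0.39980181 -0.96604489 -0.50556485] [0.52662666 0.10833187 0.14519951]
```

```bash
python3 - <<'E'
from h import *
import pickle
s=pickle.load(open("scene.pkl","rb")); P=np.linalg.inv(s["T"])
def pr(q):
    k=P[:3,:3]@q+P[:3,3]; return np.array([s["cx"]+s["fx"]*k[0]/-k[2],s["cy"]+s["fy"]*k[1]/k[2]])
v=np.array([s["T"][0,3]-.5256,s["T"][1,3]-.108,0]);v/=np.linalg.norm(v)
A=np.array([.5256,.108,0]);z=np.array([0,0,1.])
for n,r,h in(("ring front outer",.021,.084),("bore front top",.0133,.084),("collar front bot",.019,.112),("collar front top",.019,.118),("grip front bot",.015,.128),("grip far top",-.015,.158),("tip now",0,.1455)):
    print(n,pr(A+v*r+z*h).round(1))
E
```

```text
ring front outer [339.1 184.3]
bore front top [339.3 181.9]
collar front bot [339.6 176.6]
collar front top [339.7 175. ]
grip front bot [339.9 171.1]
grip far top [341.  153.3]
tip now [340.5 161.6]
```

View pics/w3.png

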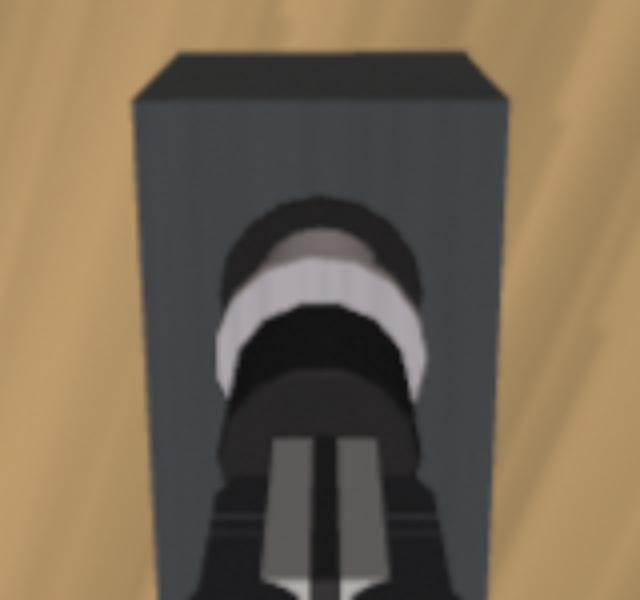

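The wrist crop shows the shut fingertips (front edge at crop row 436) overlapping the grip top, with no contact force. The real tips evidently sit somewhat behind the nominal TCP. I'm continuing in small checked steps.

Emit:
step_arm:
  plan:
    - [[0,0,0.001],0,1]
    - [[0,0,0.002],0,1]
    - [[0,0,0.003],0,1]

```text
time: 4.2
eef_pos: [0.5268, 0.1084, 0.1425]
ee_rot: [1.812, 2.566, 0.0]
ft_force: [0.8, -0.2, 0.1]
width: -0.0005
grip_force: 0.0
```

Emit:
step_arm:
  plan:
    - [[0,0,0.001],0,1]
    - [[0,0,0.002],0,1]
    - [[0,0,0.003],0,1]

```text
time: 4.45
eef_pos: [0.5268, 0.1083, 0.1395]
ee_rot: [-1.812, -2.566, -0.0]
ft_force: [0.4, -0.4, 0.3]
width: 0.0003
grip_force: 0.0
```

```bash
cat > st.py <<'E'
from h import *
f=[]
for i in range(2):
    s1=eyes.capture("scene")["pixels"]; o=telemetry.get_obs(); f.append(o["ft_force"])
print("F",np.mean(f,0).round(2),o["eef_pos"].round(4),o["time"],o["width"])
for x in (282,312,341):
    col=s1[150:200,x-3:x+4].mean((1,2)); k=np.argmax(col[15:40])+15; w=col[k-2:k+3]-60; print(x,"collar row",round(150+k+(w*np.arange(-2,3)).sum()/w.sum(),2))
E
python3 st.py
```

```text
F [-0.26 -0.06 -0.49] [0.5266 0.1084 0.1393] 4.55 0.00010908124864905375
282 collar row 177.1
312 collar row 174.94
341 collar row 172.84
```

Emit:
step_arm:
  plan:
    - [[0,0,0.001],0,1]
    - [[0,0,0.002],0,1]

```text
time: 4.72
eef_pos: [0.5269, 0.1084, 0.1376]
ee_rot: [1.812, 2.566, 0.0]
ft_force: [0.4, -0.1, -0.1]
width: -0.0002
grip_force: 0.0
```

Emit:
step_arm:
  plan:
    - [[0,0,0.001],0,1]
    - [[0,0,0.002],0,1]

```text
time: 4.88
eef_pos: [0.5268, 0.1083, 0.1355]
ee_rot: [1.812, 2.566, -0.0]
ft_force: [0.3, 0.6, 0.2]
width: -0.0001
grip_force: 0.0
```

```bash
python3 st.py; python3 - <<'E'
from h import *
c=eyes.capture("wrist")["pixels"]; s=eyes.capture("scene")["pixels"]
a=cv2.resize(c[130:280,240:400],None,fx=2.5,fy=2.5,interpolation=cv2.INTER_CUBIC); b=cv2.resize(s[110:200,300:390],None,fx=375/90,fy=375/90,interpolation=cv2.INTER_CUBIC)
cv2.imwrite("pics/p4.png",np.hstack([a,b]))
E
```

```text
F [-0.52  0.56 -0.1 ] [0.5266 0.1083 0.1353] 4.9833 -0.00013077016194739977
282 collar row 177.09
312 collar row 174.94
341 collar row 172.85
```

View pics/p4.png

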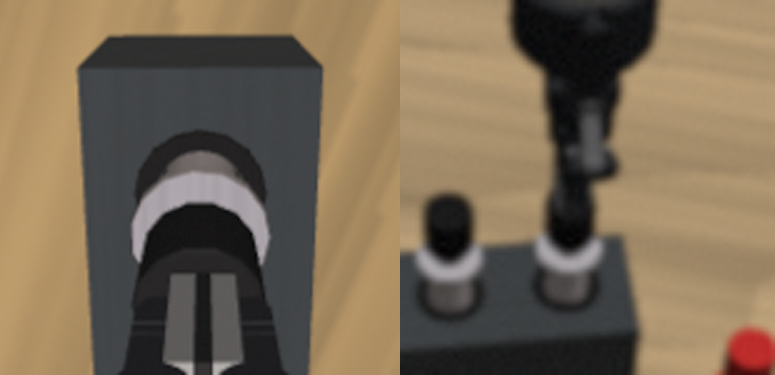

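The wrist crop shows the fingertip edge at crop (203,273) in front of the grip disc. The scene crop shows the tip meeting the grip top at about (571,197), consistent with a tip height of about 0.16 m, so contact should come very soon. Continuing.

Emit:
step_arm:
  plan:
    - [[0,0,0.001],0,1]
    - [[0,0,0.002],0,1]

```text
time: 5.25
eef_pos: [0.5269, 0.1083, 0.1337]
ee_rot: [1.812, 2.566, 0.0]
ft_force: [0.2, -0.6, -0.2]
width: -0.0001
grip_force: 0.0
```

Emit:
step_arm:
  plan:
    - [[0,0,0.001],0,1]
    - [[0,0,0.002],0,1]

```text
time: 5.42
eef_pos: [0.5272, 0.1084, 0.1319]
ee_rot: [1.812, 2.566, 0.001]
ft_force: [-0.4, -0.4, 3.3]
width: 0.0
grip_force: 1.4
```

```bash
python3 st.py
```

```text
F [ 0.33 -0.56  1.69] [0.5269 0.1084 0.1317] 5.5167 7.35705574763015e-05
282 collar row 177.1
312 collar row 174.94
341 collar row 173.0
```

Contact at TCP z ≈ 0.132, with the ram starting down at about 3 N. I'm pushing with force checks; home should be near z = 0.104.

Emit:
step_arm:
  plan:
    - [[0,0,0.0015],0,1]
    - [[0,0,0.003],0,1]
    - [[0,0,0.0045],0,1]
    - [[0,0,0.006],0,1]

```text
time: 5.85
eef_pos: [0.5269, 0.1083, 0.1255]
ee_rot: [1.812, 2.566, 0.0]
ft_force: [0.9, 0.6, 3.0]
width: -0.0002
grip_force: 1.5
```

Emit:
step_arm:
  plan:
    - [[0,0,0.001],0,1]
    - [[0,0,0.002],0,1]

```text
time: 6.02
eef_pos: [0.5268, 0.1083, 0.1234]
ee_rot: [-1.812, -2.566, 0.0]
ft_force: [-0.4, 0.6, 3.0]
width: -0.0001
grip_force: 1.4
```

Depth is about 8.8 mm at a steady 3 N. From here, 1.5 mm per call.

Emit:
step_arm:
  plan:
    - [[0,0,0.0008],0,1]
    - [[0,0,0.0016],0,1]

```text
time: 6.18
eef_pos: [0.5268, 0.1084, 0.1219]
ee_rot: [-1.812, -2.566, -0.0]
ft_force: [0.5, -0.9, 2.5]
width: 0.0001
grip_force: 1.3
```

Emit:
step_arm:
  plan:
    - [[0,0,0.0008],0,1]
    - [[0,0,0.0016],0,1]

```text
time: 6.35
eef_pos: [0.5268, 0.1083, 0.1204]
ee_rot: [1.812, 2.566, 0.0]
ft_force: [0.1, -0.6, 2.6]
width: -0.0001
grip_force: 1.3
```

Emit:
step_arm:
  plan:
    - [[0,0,0.0008],0,1]
    - [[0,0,0.0016],0,1]

```text
time: 6.52
eef_pos: [0.5268, 0.1084, 0.1187]
ee_rot: [1.812, 2.566, 0.0]
ft_force: [0.4, -0.4, 2.8]
width: 0.0002
grip_force: 1.3
```

Emit:
step_arm:
  plan:
    - [[0,0,0.0008],0,1]
    - [[0,0,0.0016],0,1]

```text
time: 6.68
eef_pos: [0.5268, 0.1083, 0.1171]
ee_rot: [-1.812, -2.566, 0.0]
ft_force: [0.0, -1.3, 2.2]
width: 0.0004
grip_force: 1.3
```

Emit:
step_arm:
  plan:
    - [[0,0,0.001],0,1]
    - [[0,0,0.002],0,1]

```text
time: 6.85
eef_pos: [0.5268, 0.1083, 0.1151]
ee_rot: [1.812, 2.566, 0.0]
ft_force: [-0.7, 0.1, 3.3]
width: -0.0001
grip_force: 1.4
```

Emit:
step_arm:
  plan:
    - [[0,0,0.0015],0,1]
    - [[0,0,0.003],0,1]

```text
time: 7.02
eef_pos: [0.5268, 0.1084, 0.1121]
ee_rot: [1.812, 2.566, 0.0]
ft_force: [0.4, -0.2, 3.8]
width: -0.0001
grip_force: 1.5
```

Emit:
step_arm:
  plan:
    - [[0,0,0.0015],0,1]
    - [[0,0,0.003],0,1]
    - [[0,0,0.004],0,1]
    - [[0,0,0.005],0,1]

```text
time: 7.35
eef_pos: [0.5267, 0.1083, 0.107]
ee_rot: [-1.812, -2.566, 0.0]
ft_force: [-0.3, -0.4, 2.9]
width: 0.0
grip_force: 1.4
```

Ram a is free. Now I'll find the ring.

Emit:
step_arm:
  plan:
    - [[0,0,0.0008],0,1]
    - [[0,0,0.0016],0,1]

```text
time: 7.52
eef_pos: [0.5268, 0.1084, 0.1055]
ee_rot: [-1.812, -2.566, 0.0]
ft_force: [-0.5, -0.6, 2.0]
width: -0.0001
grip_force: 1.3
```

Emit:
step_arm:
  plan:
    - [[0,0,0.0005],0,1]
    - [[0,0,0.001],0,1]

```text
time: 7.68
eef_pos: [0.5269, 0.1084, 0.1048]
ee_rot: [1.812, 2.566, 0.0]
ft_force: [-0.0, -0.3, 6.4]
width: -0.0003
grip_force: 2.7
```

Emit:
step_arm:
  plan:
    - [[0,0,0.0004],0,1]
    - [[0,0,0.0008],0,1]

```text
time: 7.85
eef_pos: [0.527, 0.1084, 0.1043]
ee_rot: [1.812, 2.566, 0.0]
ft_force: [-0.9, 0.0, 7.1]
width: 0.0002
grip_force: 3.8
```

Home on the ring. One slight extra press, then up and across to b.

Emit:
step_arm:
  plan:
    - [[0,0,0.0006],0,1]
    - [[0,0,0.0006],0,1]

```text
time: 8.02
eef_pos: [0.5271, 0.1084, 0.1039]
ee_rot: [1.812, 2.566, 0.001]
ft_force: [-1.8, -0.2, 7.2]
width: -0.0002
grip_force: 3.6
```

Emit:
step_arm:
  plan:
    - [[0,0,-0.02],0,1]
    - [[0,0,-0.038],0,1]
    - [[-0.03,0,-0.038],0,1]
    - [[-0.06,0,-0.038],0,1]
    - [[-0.07,0,-0.038],0,1]

```text
time: 8.43
eef_pos: [0.551, 0.0396, 0.1413]
ee_rot: [1.813, 2.564, -0.001]
ft_force: [-0.6, 0.1, -0.4]
width: -0.0001
grip_force: 0.0
```

```bash
python3 st.py
```

```text
F [-0.02 -0.63 -0.02] [0.5502 0.0407 0.1406] 8.5333 -0.0001823098639352698
282 collar row 177.09
312 collar row 174.94
341 collar row 179.95
```

Emit:
step_arm:
  plan:
    - [[0.001,0,0.003],0,1]
    - [[0.001,0,0.006],0,1]
    - [[0.001,0,0.008],0,1]
    - [[0.001,0,0.0095],0,1]
    - [[0.001,0,0.011],0,1]

```text
time: 8.95
eef_pos: [0.5499, 0.0441, 0.1302]
ee_rot: [1.811, 2.567, 0.0]
ft_force: [-0.3, 0.2, 2.9]
width: 0.0001
grip_force: 1.6
```

Emit:
step_arm:
  plan:
    - [[0,0,0.0015],0,1]
    - [[0,0,0.003],0,1]
    - [[0,0,0.0045],0,1]

```text
time: 9.2
eef_pos: [0.55, 0.0435, 0.1258]
ee_rot: [1.812, 2.566, 0.001]
ft_force: [-0.6, -0.2, 2.9]
width: 0.0002
grip_force: 1.6
```

Emit:
step_arm:
  plan:
    - [[0,0,0.001],0,1]
    - [[0,0,0.002],0,1]

```text
time: 9.37
eef_pos: [0.5499, 0.0434, 0.1236]
ee_rot: [-1.812, -2.566, -0.0]
ft_force: [-0.1, 0.7, 2.5]
width: 0.0002
grip_force: 1.5
```

Emit:
step_arm:
  plan:
    - [[0,0,0.0007],0,1]
    - [[0,0,0.0014],0,1]

```text
time: 9.53
eef_pos: [0.5499, 0.0433, 0.1222]
ee_rot: [1.812, 2.566, 0.0]
ft_force: [-0.5, -0.1, 2.9]
width: -0.0002
grip_force: 1.4
```

Emit:
step_arm:
  plan:
    - [[0,0,0.0006],0,1]
    - [[0,0,0.0012],0,1]

```text
time: 9.7
eef_pos: [0.5499, 0.0433, 0.1211]
ee_rot: [1.812, 2.566, 0.0]
ft_force: [0.5, 0.5, 2.8]
width: 0.0001
grip_force: 1.4
```

Emit:
step_arm:
  plan:
    - [[0,0,0.0007],0,1]
    - [[0,0,0.0014],0,1]

```text
time: 9.87
eef_pos: [0.5499, 0.0433, 0.1197]
ee_rot: [1.812, 2.566, 0.0]
ft_force: [-0.4, 0.5, 3.0]
width: 0.0
grip_force: 1.5
```

Emit:
step_arm:
  plan:
    - [[0,0,0.0007],0,1]
    - [[0,0,0.0014],0,1]

```text
time: 10.03
eef_pos: [0.5501, 0.0433, 0.1185]
ee_rot: [1.812, 2.566, 0.0]
ft_force: [-0.1, 0.8, 5.8]
width: 0.0004
grip_force: 2.7
```

```bash
python3 st.py
```

```text
F [-0.89  0.91  4.48] [0.55   0.0433 0.1184] 10.1333 -0.00010073552014827413
282 collar row 177.1
312 collar row 178.96
341 collar row 179.96
```

Ram b has stiffened at about 13.5 mm (5.8 N, against a steady 2.9 N). I stop, lift off, open, and check for spring-back.

Emit:
step_arm:
  plan:
    - [[0,0,-0.005],0,1]
    - [[0,0,-0.02],0,1]
    - [[0,0,-0.03],0,0]
    - [[0,0,-0.03],0,0]
    - [[0,0,-0.03],0,0]

```text
time: 10.55
eef_pos: [0.5506, 0.0433, 0.1491]
ee_rot: [1.811, 2.565, 0.002]
ft_force: [0.3, -0.7, 0.6]
width: 0.0356
grip_force: 0.0
```

```bash
python3 st.py
```

```text
F [ 0.28  0.84 -0.36] [0.5496 0.0433 0.1477] 10.65 0.05072434662159081
282 collar row 177.1
312 collar row 178.89
341 collar row 179.95
```

Ram b is sprung and resting about 13 mm down. By contact, its grip top corresponds to shut-finger TCP z ≈ 0.119, so I'll lower to about 0.094 with the fingers open (23 mm overlap on the grip, clear of the collar) and close.

Emit:
step_arm:
  plan:
    - [[-0.001,-0.001,0],0,0]
    - [[-0.001,-0.001,0.015],0,0]
    - [[-0.001,-0.001,0.03],0,0]

```text
time: 10.9
eef_pos: [0.5498, 0.0419, 0.1183]
ee_rot: [1.812, 2.565, 0.001]
ft_force: [0.4, -0.9, 1.1]
width: 0.0849
grip_force: 0.0
```

Emit:
step_arm:
  plan:
    - [[0,0,0.008],0,0]
    - [[0,0,0.016],0,0]
    - [[0,0,0.0235],0,0]
    - [[0,0,0.0235],0,0]

```text
time: 11.23
eef_pos: [0.5481, 0.042, 0.0929]
ee_rot: [-1.811, -2.564, 0.002]
ft_force: [-0.3, 0.3, -0.2]
width: 0.0853
grip_force: 0.0
```

```bash
python3 st.py; python3 - <<'E'
from h import *
c=eyes.capture("wrist")["pixels"]; s=eyes.capture("scene")["pixels"]
a=cv2.resize(c[100:300,200:440],None,fx=1.875,fy=1.875,interpolation=cv2.INTER_CUBIC); b=cv2.resize(s[125:215,265:355],None,fx=375/90,fy=375/90,interpolation=cv2.INTER_CUBIC)
cv2.imwrite("pics/p5.png",np.hstack([a[:375],b])[:,:800])
E
```

```text
F [ 0.25 -0.24  0.26] [0.5492 0.042  0.0947] 11.3333 0.08548630566457299
282 collar row 177.1
312 collar row 191.38
341 collar row 179.95
```

View pics/p5.png

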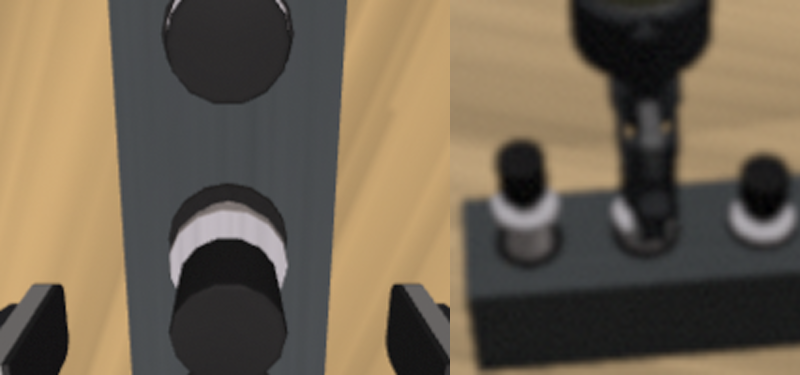

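The fingers (crop x = 65 and 388) straddle ram b's grip at (228,325), well centred. Ram a is fully down at the top of the crop. Closing.

Emit:
step_arm:
  plan:
    - [[0,0,0],0,1]
    - [[0,0,0],0,1]
    - [[0,0,0],0,1]
    - [[0,0,0],0,1]
    - [[0,0,0],0,1]

```text
time: 11.85
eef_pos: [0.5494, 0.0421, 0.095]
ee_rot: [1.812, 2.566, 0.0]
ft_force: [0.8, -0.3, -0.1]
width: 0.028
grip_force: 59.0
```

Emit:
step_arm:
  plan:
    - [[0,0,0],0,1]
    - [[0,0,0],0,1]
    - [[0,0,-0.002],0,1]
    - [[0,0,-0.004],0,1]

```text
time: 12.18
eef_pos: [0.5487, 0.042, 0.0983]
ee_rot: [-1.812, -2.565, 0.001]
ft_force: [-0.5, 0.3, -2.7]
width: 0.0282
grip_force: 59.2
```

Gripped (28 mm, 59 N) and lifting with its weight of about 2.7 N. I'll draw it straight out, high enough to clear ram c.

Emit:
step_arm:
  plan:
    - [[0,0,-0.01],0,1]
    - [[0,0,-0.022],0,1]
    - [[0,0,-0.034],0,1]
    - [[0,0,-0.046],0,1]
    - [[0,0,-0.058],0,1]

```text
time: 12.6
eef_pos: [0.5496, 0.042, 0.1588]
ee_rot: [1.812, 2.565, 0.001]
ft_force: [-0.4, -0.9, -2.0]
width: 0.028
grip_force: 60.0
```

Emit:
step_arm:
  plan:
    - [[0,0,-0.015],0,1]
    - [[0,0,-0.033],0,1]
    - [[0,0,-0.051],0,1]
    - [[0,0,-0.069],0,1]
    - [[0,0,-0.08],0,1]

```text
time: 13.02
eef_pos: [0.5501, 0.042, 0.2404]
ee_rot: [1.811, 2.564, 0.003]
ft_force: [-0.2, -0.5, -2.1]
width: 0.0282
grip_force: 60.1
```

Emit:
step_arm:
  plan:
    - [[-0.01,-0.005,0],0,1]
    - [[-0.03,-0.014,0],0,1]
    - [[-0.055,-0.026,0],0,1]
    - [[-0.08,-0.038,0],0,1]
    - [[-0.105,-0.05,0],0,1]

```text
time: 13.43
eef_pos: [0.5363, -0.0752, 0.2359]
ee_rot: [-1.811, -2.566, 0.001]
ft_force: [0.6, -0.4, -3.4]
width: 0.0285
grip_force: 60.1
```

Emit:
step_arm:
  plan:
    - [[-0.025,-0.012,0],0,1]
    - [[-0.05,-0.024,0],0,1]
    - [[-0.075,-0.036,0],0,1]
    - [[-0.1,-0.048,0],0,1]
    - [[-0.125,-0.06,0],0,1]

```text
time: 13.85
eef_pos: [0.5213, -0.2133, 0.2359]
ee_rot: [-1.812, -2.565, 0.001]
ft_force: [0.2, 0.5, -3.2]
width: 0.0281
grip_force: 60.1
```

Emit:
step_arm:
  plan:
    - [[-0.025,-0.012,0],0,1]
    - [[-0.05,-0.024,0],0,1]
    - [[-0.062,-0.029,0],0,1]
    - [[-0.068,-0.032,0],0,1]
    - [[-0.068,-0.032,0],0,1]

```text
time: 14.27
eef_pos: [0.5143, -0.2874, 0.236]
ee_rot: [-1.814, -2.563, 0.0]
ft_force: [0.6, 0.2, -3.1]
width: 0.0281
grip_force: 60.1
```

Emit:
step_arm:
  plan:
    - [[0,0,0.02],0,1]
    - [[0,0,0.045],0,1]
    - [[0,0,0.07],0,1]
    - [[0,0,0.095],0,1]
    - [[0,0,0.115],0,1]

```text
time: 14.68
eef_pos: [0.5147, -0.2841, 0.1196]
ee_rot: [-1.809, -2.566, -0.001]
ft_force: [0.0, -0.2, -3.5]
width: 0.0281
grip_force: 60.2
```

Emit:
step_arm:
  plan:
    - [[0,0,0.018],0,1]
    - [[0,0,0.034],0,1]
    - [[0,0,0.044],0,1]
    - [[0,0,0.051],0,1]
    - [[0,0,0.053],0,1]

```text
time: 15.1
eef_pos: [0.5147, -0.2851, 0.0676]
ee_rot: [-1.81, -2.565, -0.0]
ft_force: [-0.1, 1.3, -3.2]
width: 0.0281
grip_force: 60.2
```

Emit:
step_arm:
  plan:
    - [[0,0,0.0008],0,1]
    - [[0,0,0.0016],0,1]
    - [[0,0,0.0024],0,1]

```text
time: 15.35
eef_pos: [0.516, -0.2868, 0.0677]
ee_rot: [1.811, 2.564, 0.0]
ft_force: [-0.5, -0.1, -3.7]
width: 0.0284
grip_force: 60.2
```

```bash
python3 - <<'E'
from h import *
for i in range(3):
    eyes.capture("top"); o=telemetry.get_obs(); print(o["ft_force"].round(1),o["eef_pos"].round(4),o["time"])
E
```

```text
[ 0.3  0.8 -3.7] [ 0.5158 -0.2867  0.0674] 15.4
[ 0.1 -0.2 -3.6] [ 0.5156 -0.2866  0.0672] 15.45
[-0.1 -0.3 -2.4] [ 0.5155 -0.2866  0.0671] 15.5
```

Emit:
step_arm:
  plan:
    - [[0,0,0.001],0,1]
    - [[0,0,0.002],0,1]
    - [[0,0,0.002],0,1]

```text
time: 15.75
eef_pos: [0.515, -0.2863, 0.0642]
ee_rot: [-1.812, -2.566, 0.0]
ft_force: [0.2, 0.0, -4.1]
width: 0.0279
grip_force: 60.2
```

Emit:
step_arm:
  plan:
    - [[0,0,0.001],0,1]
    - [[0,0,0.002],0,1]
    - [[0,0,0.002],0,1]

```text
time: 16.0
eef_pos: [0.5155, -0.2868, 0.0634]
ee_rot: [1.812, 2.565, -0.0]
ft_force: [-1.7, 1.0, 3.9]
width: 0.0281
grip_force: 60.9
```

Emit:
step_arm:
  plan:
    - [[0,0,0.0006],0,1]
    - [[0,0,0.0012],0,1]
    - [[0,0,0.0012],0,1]

```text
time: 16.25
eef_pos: [0.5159, -0.2872, 0.0634]
ee_rot: [1.811, 2.564, -0.001]
ft_force: [-3.7, 1.1, 11.9]
width: 0.0279
grip_force: 61.7
```

On the floor of the tray. I'll ease the load off, then open gently.

Emit:
step_arm:
  plan:
    - [[0,0,-0.0016],0,1]
    - [[0,0,-0.0016],0,1]

```text
time: 16.42
eef_pos: [0.5154, -0.2865, 0.0634]
ee_rot: [1.812, 2.565, 0.0]
ft_force: [-0.9, 0.2, 3.0]
width: 0.0282
grip_force: 61.1
```

Emit:
step_arm:
  plan:
    - [[0,0,-0.0006],0,0.62]
    - [[0,0,-0.0006],0,0.58]
    - [[0,0,-0.0006],0,0.5]
    - [[0,0,-0.0006],0,0.4]
    - [[0,0,-0.0006],0,0.3]

```text
time: 16.83
eef_pos: [0.5151, -0.2862, 0.0633]
ee_rot: [-1.812, -2.566, -0.0]
ft_force: [-0.0, 0.2, 0.7]
width: 0.0596
grip_force: 0.0
```

Emit:
step_arm:
  plan:
    - [[0,0,-0.0006],0,0.1]
    - [[0,0,-0.0006],0,0]
    - [[0,0,-0.0006],0,0]
    - [[0,0,-0.0006],0,0]

```text
time: 17.17
eef_pos: [0.5151, -0.2863, 0.064]
ee_rot: [1.812, 2.566, -0.0]
ft_force: [0.1, 0.2, 0.8]
width: 0.0854
grip_force: 0.0
```

```bash
python3 - <<'E'
from h import *
c=eyes.capture("wrist")["pixels"]; s=eyes.capture("scene")["pixels"]; print(telemetry.get_obs()["width"])
a=cv2.resize(c[100:340,200:440],(375,375),interpolation=cv2.INTER_CUBIC); b=cv2.resize(s[110:210,150:250],(375,375),interpolation=cv2.INTER_CUBIC)
cv2.imwrite("pics/p6.png",np.hstack([a,b]))
E
```

```text
0.08502174386147197
```

View pics/p6.png

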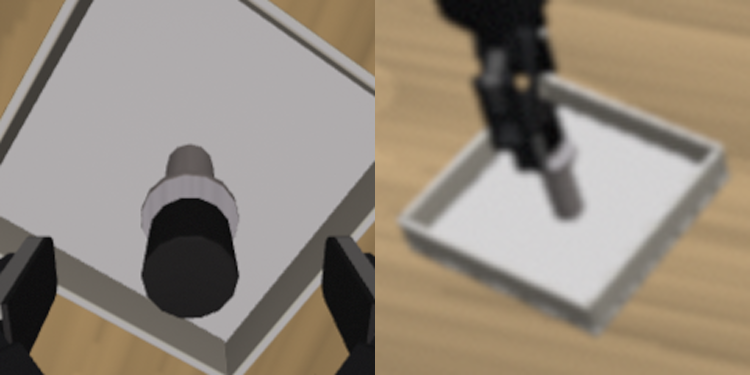

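Ram b stands upright on the tray floor (wrist crop (190,275), scene crop (565,180)) with both fingers clear. Now up, shut, and over to ram c.

Emit:
step_arm:
  plan:
    - [[0,0,-0.01],0,0]
    - [[0,0,-0.03],0,0]
    - [[0,0,-0.06],0,0]
    - [[0,0,-0.09],0,0]
    - [[0,0,-0.12],0,0]

```text
time: 17.68
eef_pos: [0.5148, -0.2861, 0.1859]
ee_rot: [-1.812, -2.566, 0.0]
ft_force: [0.2, -1.2, 1.3]
width: 0.0855
grip_force: 0.0
```

Emit:
step_arm:
  plan:
    - [[0.02,0.012,0],0,1]
    - [[0.045,0.028,0],0,1]
    - [[0.07,0.043,0],0,1]
    - [[0.095,0.059,0],0,1]
    - [[0.12,0.074,0],0,1]

```text
time: 18.1
eef_pos: [0.545, -0.1473, 0.1851]
ee_rot: [1.812, 2.565, 0.001]
ft_force: [0.2, 0.8, 0.3]
width: 0.0256
grip_force: 0.0
```

Emit:
step_arm:
  plan:
    - [[0.025,0.015,0],0,1]
    - [[0.05,0.031,0],0,1]
    - [[0.075,0.046,0],0,1]
    - [[0.1,0.062,0],0,1]
    - [[0.108,0.067,0],0,1]

```text
time: 18.52
eef_pos: [0.5723, -0.0205, 0.185]
ee_rot: [1.809, 2.568, 0.003]
ft_force: [-0.2, -0.1, -0.4]
width: 0.0004
grip_force: 0.0
```

Emit:
step_arm:
  plan:
    - [[0,0,0],0,1]
    - [[0,0,0.015],0,1]
    - [[0,0,0.03],0,1]
    - [[0,0,0.035],0,1]
    - [[0,0,0.035],0,1]

```text
time: 18.93
eef_pos: [0.5703, -0.0253, 0.1474]
ee_rot: [-1.812, -2.563, 0.003]
ft_force: [0.2, -1.0, -0.8]
width: 0.0001
grip_force: 0.0
```

```bash
python3 st.py
```

```text
F [ 0.25  0.67 -0.44] [ 0.5717 -0.0252  0.1495] 19.0333 -0.00010354949752966732
282 collar row 177.09
312 collar row 166.8
341 collar row 179.96
```

Emit:
step_arm:
  plan:
    - [[0.001,0.001,0.005],0,1]
    - [[0.001,0.001,0.01],0,1]
    - [[0.001,0.001,0.015],0,1]
    - [[0.001,0.001,0.0165],0,1]
    - [[0.001,0.001,0.018],0,1]

```text
time: 19.45
eef_pos: [0.5725, -0.023, 0.131]
ee_rot: [1.812, 2.566, 0.0]
ft_force: [0.2, 0.4, 2.6]
width: 0.0
grip_force: 1.5
```

Emit:
step_arm:
  plan:
    - [[0,0,0.0015],0,1]
    - [[0,0,0.003],0,1]
    - [[0,0,0.0045],0,1]
    - [[0,0,0.006],0,1]

```text
time: 19.78
eef_pos: [0.5726, -0.023, 0.1252]
ee_rot: [1.812, 2.566, 0.0]
ft_force: [-0.5, -0.0, 3.8]
width: 0.0001
grip_force: 1.6
```

Emit:
step_arm:
  plan:
    - [[0,0,0.0008],0,1]
    - [[0,0,0.0016],0,1]

```text
time: 19.95
eef_pos: [0.5724, -0.023, 0.1233]
ee_rot: [1.812, 2.566, -0.0]
ft_force: [-0.6, 0.1, 2.6]
width: -0.0005
grip_force: 1.5
```

Emit:
step_arm:
  plan:
    - [[0,0,0.0008],0,1]
    - [[0,0,0.0016],0,1]

```text
time: 20.12
eef_pos: [0.5724, -0.023, 0.1218]
ee_rot: [1.812, 2.566, 0.0]
ft_force: [0.8, -0.4, 3.3]
width: -0.0003
grip_force: 1.5
```

Depth is about 10 mm and steady. I'm still checking as I go.

Emit:
step_arm:
  plan:
    - [[0,0,0.0008],0,1]
    - [[0,0,0.0016],0,1]

```text
time: 20.28
eef_pos: [0.5724, -0.023, 0.1202]
ee_rot: [1.812, 2.566, 0.0]
ft_force: [-0.6, 0.5, 2.4]
width: 0.0
grip_force: 1.5
```

Emit:
step_arm:
  plan:
    - [[0,0,0.0008],0,1]
    - [[0,0,0.0016],0,1]

```text
time: 20.45
eef_pos: [0.5724, -0.023, 0.1185]
ee_rot: [1.812, 2.566, -0.0]
ft_force: [-0.2, 0.5, 1.9]
width: 0.0001
grip_force: 1.5
```

Emit:
step_arm:
  plan:
    - [[0,0,0.0008],0,1]
    - [[0,0,0.0016],0,1]

```text
time: 20.62
eef_pos: [0.5723, -0.023, 0.1169]
ee_rot: [-1.812, -2.566, 0.0]
ft_force: [0.2, -0.7, 2.5]
width: 0.0
grip_force: 1.5
```

Emit:
step_arm:
  plan:
    - [[0,0,0.0008],0,1]
    - [[0,0,0.0016],0,1]

```text
time: 20.78
eef_pos: [0.5723, -0.023, 0.1153]
ee_rot: [1.812, 2.566, -0.0]
ft_force: [-0.0, -0.2, 2.6]
width: -0.0
grip_force: 1.5
```

Ram c is free past 16 mm, which confirms b was the binding one. Now on to the ring.

Emit:
step_arm:
  plan:
    - [[0,0,0.0015],0,1]
    - [[0,0,0.003],0,1]
    - [[0,0,0.0045],0,1]
    - [[0,0,0.006],0,1]
    - [[0,0,0.0075],0,1]

```text
time: 21.2
eef_pos: [0.5723, -0.023, 0.1077]
ee_rot: [-1.812, -2.566, 0.0]
ft_force: [-0.1, 0.3, 3.4]
width: -0.0004
grip_force: 1.6
```

Emit:
step_arm:
  plan:
    - [[0,0,0.001],0,1]
    - [[0,0,0.002],0,1]

```text
time: 21.37
eef_pos: [0.5723, -0.023, 0.1057]
ee_rot: [-1.812, -2.566, 0.0]
ft_force: [-0.2, -0.3, 2.7]
width: 0.0002
grip_force: 1.5
```

Emit:
step_arm:
  plan:
    - [[0,0,0.0006],0,1]
    - [[0,0,0.0012],0,1]

```text
time: 21.53
eef_pos: [0.5725, -0.023, 0.1048]
ee_rot: [1.812, 2.566, 0.0]
ft_force: [0.2, 0.4, 5.2]
width: -0.0
grip_force: 2.8
```

Emit:
step_arm:
  plan:
    - [[0,0,0.0005],0,1]
    - [[0,0,0.001],0,1]
    - [[0,0,0.001],0,1]

```text
time: 21.78
eef_pos: [0.5726, -0.023, 0.1043]
ee_rot: [1.812, 2.566, 0.0]
ft_force: [-0.7, -0.1, 5.9]
width: 0.0
grip_force: 3.1
```

Emit:
step_arm:
  plan:
    - [[0,0,-0.02],0,1]
    - [[0,0,-0.045],0,1]
    - [[0,0,-0.07],0,1]
    - [[0,0,-0.1],0,1]
    - [[0,0,-0.1],0,1]

```text
time: 22.2
eef_pos: [0.5752, -0.0233, 0.2103]
ee_rot: [1.808, 2.56, 0.006]
ft_force: [0.9, -0.4, 0.6]
width: 0.0002
grip_force: 0.0
```

```bash
cp st.py st2.py; python3 st.py; python3 - <<'E'
from h import *
import pickle
t0=pickle.load(open("scene.pkl","rb"))["pixels"]; s=eyes.capture("scene")["pixels"]
d=cv2.absdiff(t0,s).max(2)
for n,(x,y) in dict(mug=(300,268),weight=(225,250),cup=(480,197),red=(383,205),tray=(200,163)).items(): print(n,d[y-15:y+15,x-15:x+15].mean().round(1))
# collar row of b ram in tray: still upright dark/grey column
print(s[140:175,197:205].mean((1,2)).round().astype(int))
E
```

```text
F [ 0.05  0.7  -0.23] [ 0.5732 -0.0231  0.205 ] 22.3 3.160276732986354e-05
282 collar row 184.22
312 collar row 166.79
341 collar row 179.95
mug 3.5
weight 3.6
cup 2.6
red 3.6
tray 28.2
[152 157 154 147 137 129 124 123 129 137 147 157 163 162 153 136 122 115
 111 106 101  98  95  93  94  97 102 119 157 193 209 211 212 211 211]
```

```bash
python3 -c "
from cell import robot
print(robot.hand_in())"
```

```text
the job is handed in; nothing more can be done
None
```

Job handed in: rams a and c are pushed home on their buffer rings (7 N at most), ram b stiffened about 13 mm down (about 6 N) and stands upright in the tray, set down under about 15 N, and the mug, cup and weight were not moved.

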